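Pepper mill back into the bottle rack

ROBOT

A 6-joint arm with a two-finger parallel gripper is mounted at the origin on a cart in front of the work surface, level with it; the furniture and walls round the work are solid. World frame = base frame: x ahead of the robot, y to its left, z up, the work surface at z = 0. Lengths are in m, angles in rad, forces in N, time in s.
With the tool pointing down it reaches from about 0.275 to 0.825 m from the base axis. Payload 5.2 kg.
Tool frame: the origin (TCP) lies at the very end of the fingers, on their centre line; the grasp point (between the pads) lies 19 mm behind it; z points along the fingers, y is the line along which they close (so a half turn about z gives the same grasp; the last joint's range is limited). The gripper opens to 93 mm and grips with 3 to 60 N. Pads are 15 mm wide; open, the fingers measure 128 mm over their backs; the gripper's body (75 mm by 188 mm) begins 65 mm behind the grasp point.
Start: joints at [-1.395, 0.259, 1.535, -0, 1.348, -0.203], TCP at [0.203, -0.511, 0.219] pointing down, gripper open.
Joint ranges: [-3.14, 3.14], [-0.91, 2.08], [0.19, 2.58], [-1.22, 4.36], [0.22, 2.71], [-3.12, 3.12]. Speed limits (rad/s): [2.57, 2.57, 3.14, 3.14, 3.14, 3.14].

INTERFACE

Orientations are given as a 3x3 rotation matrix whose columns are the frame's x, y, z axes.
In Python, from bench import ctrl, eyes, job gives the robot as it stands.
- The arm moves only by the shell command python3 -m handwheel 'ROWS' [FORCE]. ROWS is a JSON object of lists of equal length, an entry for each row: "slide": the shift along the tool's x, y, z scaled (see below), a list of three; "angular": the turn, a rotation vector about the tool's x, y, z scaled (see below), a list of three; "gripper": the opening, from 0 (shut) to 1 (fully open). A call has 1 to 12 rows; each row is the pose to reach, as a shift and turn from the pose commanded when the call began, along the tool's axes at that moment, turning the shorter way round; what a row does not reach only later rows make up. The controller multiplies each number of a shift by 0.2 m and each number of a turn by pi rad. A row lasts 1/8 s, in which the tool goes at most 62.5 mm and 10.7 degrees, less where a joint would pass 70% of its speed; a pose out of reach is approached as far as the arm can. A call with a number of a shift or a turn outside -1 to 1 is refused whole. A call with a gripper value outside its range is refused whole. The fingers move at their own pace and stop on an object; FORCE is the grip in N (left out, the last holds). Time passes only in rows, so rows that repeat a pose let the fingers close. It gives the time, the measured TCP pose, the force, the opening and the grip force at its end, in the units of the state.
- ctrl.sense(): the state, without advancing time (a new reading comes with each control period).
- eyes.get_image(name): name is "scene" or "top"; returns the picture (480x640x3 uint8, red, green, blue); there is no depth.
- eyes.camera_params(name): a dict with "intrinsics" (3x3 intrinsics, pixels), "k1" (the pictures are not rectified: a ray, as slopes to the right and down, at radius r is drawn at 1 + k1 r^2 times it, then the intrinsics apply), "origin" and "orientation" of the camera in the world. Camera axes: x right, y up, looking along -z (the intrinsics and any distortion apply to the point x, -y, -z); pixel columns grow to the right and rows downward; lengths in m; the calibration is good to about 2 mm. A picture is of the moment at which its call begins. camera_params takes no time and is no camera call.
- job.finish_job(): hands the job in; it is judged then, once.
Trained networks look in the newest picture that a camera, given by its name, has taken for a name from the list of things; names that differ only in an ending like _2 or _b are one class to them, and where a whole thing is asked for, a point or a joint stands for the part that bears it (a point fixed in the world has none). Each returns a list of dicts, best first, with "p" (0 to 1); they miss things now and then, are a little off and sometimes report something else, mostly with a low value. They report only what shows in the picture. A call takes as long as a camera call.
- eyes.cut_out(camera, label): "region" (480x640 bool, what is visible of it) and "centre" ([column, row] in pixels, amid what is visible of it).
- eyes.pinpoint(camera, label): "centre" ([column, row] in pixels: a listed point, or the origin of a listed thing).
The state is a dict: "t": time; "joints": joint angles; "qvel": joint speeds; "joint_efforts": joint torques, N m; "tool_pos": TCP position; "tool_rot": TCP orientation; "ft_force": force on the tool from outside, world axes, zero at the start; "torque": the same for the moment, N m; "opening": opening from 0.0 (shut) to 1.0 (fully open); "finger_force": force on a finger pad.
Only numpy, scipy, OpenCV 4.12 (cv2) and the standard library are available. Lean on these libraries where they do the work, as an engineer would, in place of code of your own. Each camera call takes 0.05 s, during which the arm holds its last target. There are 200 camera calls.

TASK

Put the pepper mill away without picking it up: push it low on its body so that it slides upright across the worktop into the empty bay of the bottle rack, fully inside. Then push the rack's guard gate fully shut in front of it. Do not lift, squeeze or tip the mill, and leave everything else standing where it is.

Things in the scene. Friction and masses are not known exactly. Their poses are not given: they have to be found in the camera images.
- pepper_mill: loose turned dark-wood pepper mill with a waist and a small metal ball on top, 58 mm across at its foot, 150 mm tall, 0.18 kg give or take a third; origin at the centre of its underside, z up its axis. It slides on the worktop if pushed within about 30 mm of the worktop and tips over if pushed at mid height or above.
- paprika_jar: loose round glass spice jar with a dark lid, 44 mm across, 105 mm tall, standing near the back of the work or at the right; origin at the centre of its underside. Leave alone.
- olive_oil: loose oil bottle, 64 mm across, 230 mm tall, standing in the rack's other bay; origin at the centre of its underside. Must be left standing there.
- onion: loose onion, 72 mm across; it, the lemon and the spice jar may have changed places. Leave alone.
- garlic: loose garlic bulb, 60 mm across, at the right of the worktop; leave alone.
- lemon: loose lemon, 71 mm long; leave alone.
- rack: wooden bottle rack fixed to the worktop at the left, no floor: two bays, each 74 mm wide, 74 mm deep, open above and in front. Origin on the worktop between the bays; its x axis points from the open front (x = -39 mm) to the back board (face at x = +35 mm, 105 mm tall), its y axis along the rack towards the robot. Sides 70 mm tall, rack 182 mm long. The front faces -y, give or take 0.2 rad.
- empty_bay (a point): point on the worktop at the middle of the empty bay (the one farther from the robot), at rack x = -3 mm, y = -42 mm; its axes are the rack's. A mill standing here is fully inside and clear of the closed gate.
- gate_hinge (a point): the gate's vertical pin, in front of the rack's end nearer the robot (rack x = -48 mm, y = +85 mm), 44 mm above the worktop.
- gate_end (a point): the free end of the gate, 168 mm from the pin, 44 mm above the worktop.
- gate (a joint): angle of the guard gate, two 7 mm steel rails 30 and 58 mm above the worktop, on the vertical pin: 0 = shut, straight across the front of both bays; it starts open at 1.5 to 1.95 rad, standing out from the rack. Pushed from the robot's side it swings shut; it stays where it is left (about 1 N at its middle moves it) and stops dead at 0.

How it is judged:
By the outcome, as a careful person would: the job done as asked, in the order asked, and still so for the second after the job is handed in, with the robot touching nothing.
It also fails if it takes over 72 s, if anything falls off the work surface, if the arm or the gripper's body presses on something with over 40 N, if the wrist force passes 120 N, or if a joint passes its speed limit or range.

## Working session

There is one attempt and no reset: what is moved stays moved. The work goes in short steps, Python scripts to look and compute and a shell command to move; the robot and the scene stay as the last step left them, time stands still between calls to the robot, and variables do not carry over. Pictures are saved under pics/ and viewed, at most 13 in all, crops included, and the job is handed in when it is done.

```bash
mkdir -p pics; ls; cat > h.py <<'E'
import numpy as np, cv2
from bench import ctrl, eyes, job
def ray(cam,px):
    p=eyes.camera_params(cam);K=np.array(p["intrinsics"]);k=p["k1"]
    d=np.linalg.inv(K)@[px[0],px[1],1];s=d[:2].copy();u=s.copy()
    for _ in range(30): u=s/(1+k*(u@u))
    return np.array(p["origin"]),np.array(p["orientation"])@[u[0],-u[1],-1]
def at(cam,px,z):
    o,d=ray(cam,px);return o+d*(z-o[2])/d[2]
def proj(cam,P):
    p=eyes.camera_params(cam);K=np.array(p["intrinsics"]);c=np.array(p["orientation"]).T@(np.array(P)-p["origin"])
    u=np.array([c[0],-c[1]])/-c[2];u=u*(1+p["k1"]*(u@u));return (K@[u[0],u[1],1])[:2]
def snap(cam,name):
    im=eyes.get_image(cam);cv2.imwrite(f"pics/{name}.png",im[:,:,::-1]);return im
E
python3 - <<'E'
from h import *
np.set_printoptions(precision=3,suppress=True)
for c in ("scene","top"):
    snap(c,c+"0");print(c,eyes.camera_params(c)["origin"])
    for l,z in (("pepper_mill",0),("empty_bay",0),("gate_hinge",.044),("gate_end",.044),("rack",0),("olive_oil",0),("paprika_jar",0),("onion",.036),("lemon",.03),("garlic",.03)):
        for r in eyes.pinpoint(c,l)[:2]: print(l,round(r["p"],2),np.array(r["centre"]),at(c,r["centre"],z))
s=ctrl.sense();print(s["t"],s["tool_pos"],s["tool_rot"])
E
```

```text
pics
scene [-0.268  0.489  0.716]
pepper_mill 0.59 [366.8 254.6] [ 0.443 -0.085  0.   ]
gate_hinge 0.93 [227.2 321.3] [0.37  0.308 0.044]
gate_end 0.8 [314.3 311.6] [0.305 0.148 0.044]
gate_end 0.45 [226.  319.2] [0.376 0.307 0.044]
rack 0.68 [191.7 316.2] [0.464 0.355 0.   ]
olive_oil 0.78 [197.2 329.2] [ 0.422  0.358 -0.   ]
paprika_jar 0.84 [333.4 217.9] [ 0.622 -0.103  0.   ]
paprika_jar 0.44 [225.4 319.6] [0.418 0.297 0.   ]
onion 0.69 [262.2 248.3] [0.556 0.142 0.036]
garlic 0.77 [449.5 231.5] [ 0.381 -0.297  0.03 ]
top [0.414 0.03  1.01 ]
pepper_mill 0.7 [361.5 262.7] [ 0.446 -0.075  0.   ]
gate_hinge 0.7 [183.6 293.8] [0.367 0.314 0.044]
gate_end 0.92 [255.9 324.6] [0.306 0.154 0.044]
gate_end 0.23 [471.8 281.2] [ 0.41  -0.314  0.044]
olive_oil 0.74 [172.2 270.4] [0.417 0.355 0.   ]
paprika_jar 0.9 [374.7 185.5] [ 0.624 -0.103  0.   ]
onion 0.59 [278.  186.8] [0.608 0.116 0.036]
lemon 0.63 [466.4 227.1] [ 0.53  -0.306  0.03 ]
lemon 0.46 [176.5 257.2] [0.447 0.337 0.03 ]
garlic 0.71 [471.  284.4] [ 0.403 -0.317  0.03 ]
1.1 [ 0.203 -0.511  0.219] [[ 0.929  0.37  -0.   ]
 [ 0.37  -0.929 -0.   ]
 [-0.     0.    -1.   ]]
```

View pics/top0.png

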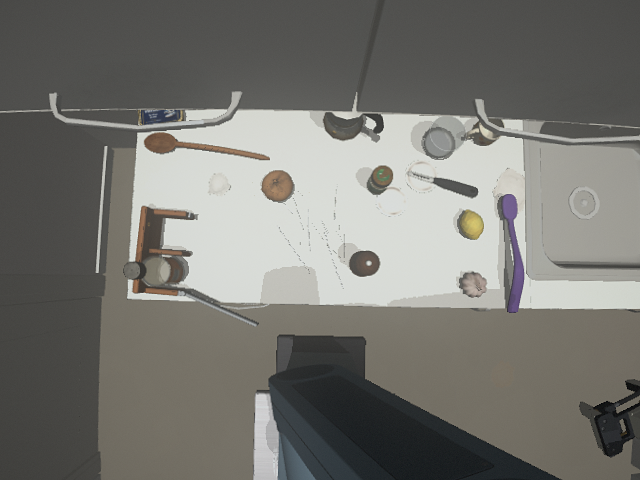

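View pics/scene0.png

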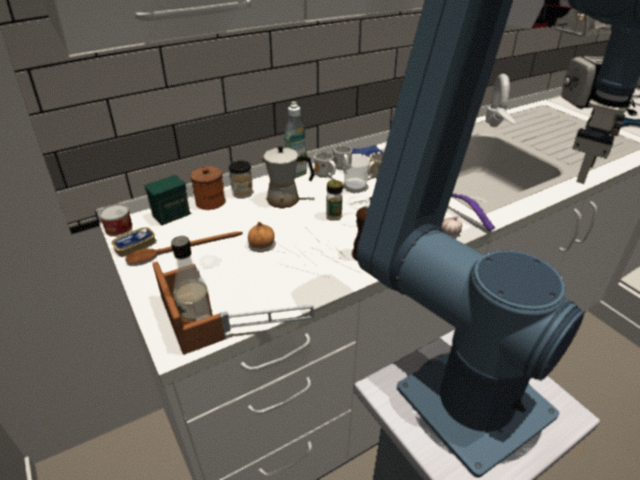

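```bash
python3 - <<'E'
import cv2
a=cv2.imread("pics/top0.png")
c=cv2.resize(a[190:330,110:270],None,fx=5,fy=4.2,interpolation=cv2.INTER_CUBIC)
c=cv2.resize(a[195:330,115:275],None,fx=4.4,fy=4.4,interpolation=cv2.INTER_CUBIC)
cv2.imwrite("pics/c1.png",c)
c=cv2.resize(a[225:305,310:410],None,fx=6,fy=6,interpolation=cv2.INTER_CUBIC)
cv2.imwrite("pics/c2.png",c)
E
```

```text
(no output)
```

View pics/c1.png

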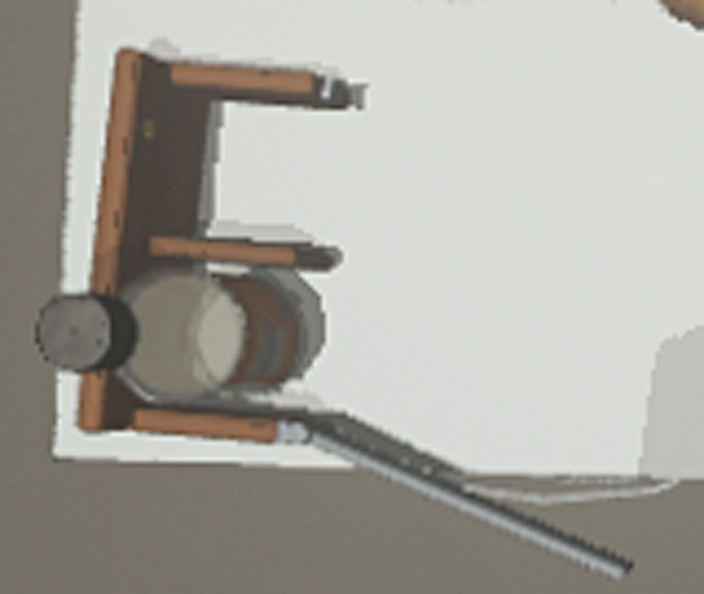

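View pics/c2.png

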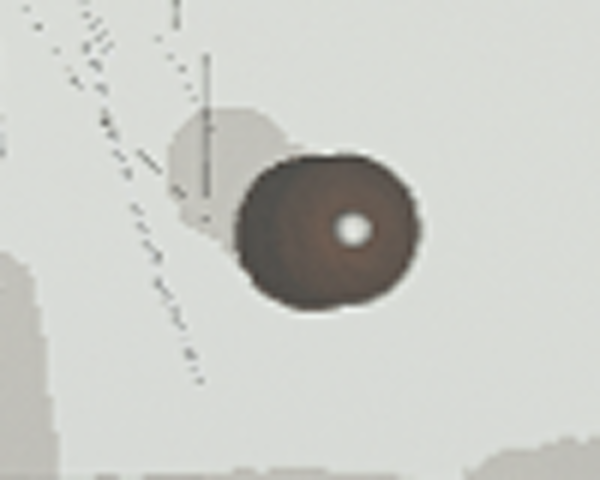

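```bash
cat >> h.py <<'E'
def c1(x,y): return [115+x/4.4,195+y/4.4]
E
python3 - <<'E'
from h import *
np.set_printoptions(precision=4,suppress=True)
F=at("top",c1(312,81),.07);M=at("top",c1(296,255),.07);N=at("top",c1(275,431),.07)
print(F,M,N); d=(N-F)[:2];print(np.linalg.norm(d),np.linalg.norm((M-F)[:2]))
B1=at("top",c1(137,50),.105);B2=at("top",c1(104,428),.105);e=(B2-B1)[:2];print(B1,B2,np.linalg.norm(e))
for v in (d,e): print("yaw",np.arctan2(-v[0],v[1])) # rack y=(-sin,cos)
print("mill ball",at("top",[368.7,263.2],.147),"foot",at("top",[349.2,263.7],.004))
E
```

```text
[0.5396 0.309  0.07  ] [0.4547 0.3127 0.07  ] [0.3697 0.3193 0.07  ]
0.17017481366104603 0.0849724145100262
[0.548 0.384 0.105] [0.3699 0.3902 0.105 ] 0.17811467638059492
yaw 1.5106653358069912
yaw 1.5355191342162366
mill ball [ 0.4409 -0.0739  0.147 ] foot [ 0.4431 -0.047   0.004 ]
```

```bash
cat >> h.py <<'E'
from scipy.spatial.transform import Rotation as R
np.set_printoptions(precision=4,suppress=True)
O=np.array([.4565,.3517,0]);YAW=1.525
X=np.array([np.cos(YAW),np.sin(YAW),0]);Y=np.array([-X[1],X[0],0])
def rackp(x,y,z): return O+x*X+y*Y+[0,0,z]
def rot(theta,yaw=YAW):
    u=np.array([np.cos(yaw),np.sin(yaw),0]);z=np.sin(theta)*u-[0,0,np.cos(theta)];x=np.cos(theta)*u+[0,0,np.sin(theta)]
    return np.c_[x,np.cross(z,x),z]
def to(*tg):
    s=ctrl.sense();p=np.array(s["tool_pos"]);r=np.array(s["tool_rot"])
    print("t",round(s["t"],2),"pos",p,"F",np.array(s["ft_force"]),"q",np.array(s["joints"]))
    for P,Q in tg: print("slide",r.T@(np.array(P)-p)/.2,"ang",R.from_matrix(r.T@(r if Q is None else Q)).as_rotvec()/np.pi)
E
python3 - <<'E'
from h import *
to(([.32,-.34,.22],rot(.6)),([.435,-.16,.22],rot(.6)))
E
```

```text
t 1.1 pos [ 0.2034 -0.511   0.2187] F [0.2815 0.8691 0.655 ] q [-1.3948  0.2586  1.535  -0.      1.348  -0.2028]
slide [ 0.858  -0.5789 -0.0067] ang [ 0.1093  0.1694 -0.3534]
slide [ 1.725  -1.2025 -0.0068] ang [ 0.1093  0.1694 -0.3534]
```

```bash
python3 -m handwheel '{"slide":[[0.858,-0.579,0],[0.858,-0.579,0],[0.858,-0.579,0],[0.858,-0.579,0],[0.858,-0.579,0],[0.858,-0.579,0],[0.858,-0.579,0],[0.858,-0.579,0],[0.858,-0.579,0],[0.858,-0.579,0]],"angular":[[0.109,0.169,-0.353],[0.109,0.169,-0.353],[0.109,0.169,-0.353],[0.109,0.169,-0.353],[0.109,0.169,-0.353],[0.109,0.169,-0.353],[0.109,0.169,-0.353],[0.109,0.169,-0.353],[0.109,0.169,-0.353],[0.109,0.169,-0.353]],"gripper":[0.26,0.26,0.26,0.26,0.26,0.26,0.26,0.26,0.26,0.26]}'; python3 - <<'E'
from h import *
for l in ("pepper_mill",):
  for c in ("top","scene"):
    snap(c,c+"1")
    for r in eyes.pinpoint(c,l)[:1]: print(c,r["p"],at(c,r["centre"],0))
to(([.435,-.16,.15],rot(.6)))
E
```

```text
t: 2.35
tool_pos: [0.32, -0.3397, 0.2192]
tool_rot: [[0.04, 0.999, 0.027], [0.826, -0.048, 0.562], [0.562, -0.0, -0.827]]
ft_force: [0.0, -0.3, 0.3]
opening: 0.26
finger_force: 0.0
top 0.8 [ 0.4468 -0.0727  0.    ]
t 2.55 pos [ 0.32   -0.3398  0.2191] F [ 0.2303 -0.4557  0.19  ] q [-1.2315  0.4419  1.4262  0.2213  1.8296 -1.1885]
slide [0.5708 0.5318 0.8063] ang [ 0.0003  0.0008 -0.0004]
```

```bash
python3 -m handwheel '{"slide":[[0.57,0.55,0.806],[0.57,0.55,0.806],[0.57,0.55,0.806],[0.57,0.55,0.806],[0.57,0.55,0.806],[0.57,0.55,0.806],[0.57,0.55,0.806]],"angular":[[0,0,0],[0,0,0],[0,0,0],[0,0,0],[0,0,0],[0,0,0],[0,0,0]],"gripper":[0.26,0.26,0.26,0.26,0.26,0.26,0.26]}'; python3 - <<'E'
from h import *
snap("top","top2")
for l in ("pepper_mill",):
  for c in ("top",):
    for r in eyes.pinpoint(c,l)[:1]: print(c,r["p"],at(c,r["centre"],0))
to(([.440,-.155,.015],rot(.6)),([.440,-.110,.015],rot(.6)))
E
```

```text
t: 3.42
tool_pos: [0.4385, -0.1618, 0.1501]
tool_rot: [[0.04, 0.999, 0.028], [0.826, -0.049, 0.562], [0.562, 0.0, -0.827]]
ft_force: [0.0, 0.5, -0.2]
opening: 0.261
finger_force: 0.0
top 0.62 [ 0.4492 -0.069   0.    ]
t 3.52 pos [ 0.4384 -0.1616  0.15  ] F [-0.4837  0.3677 -0.3599] q [-0.9072  0.4053  1.6732  0.3771  1.5412 -0.9627]
slide [-0.3521  0.006   0.5766] ang [ 0.0006  0.0007 -0.0007]
slide [-0.1664 -0.0049  0.7031] ang [ 0.0006  0.0007 -0.0007]
```

View pics/top2.png

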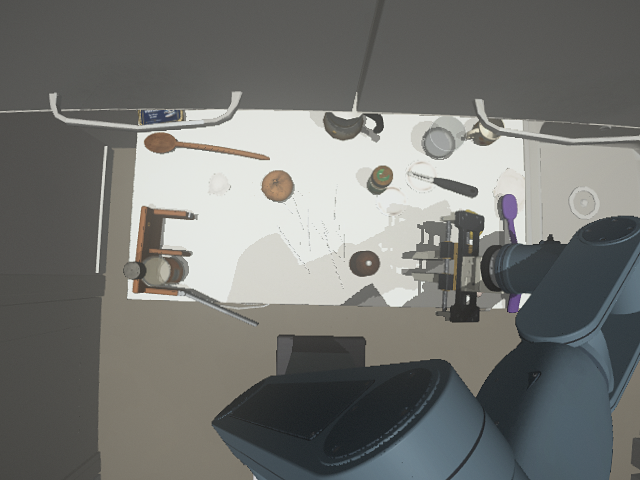

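```bash
python3 -m handwheel '{"slide":[[-0.12,0,0.2],[-0.24,0,0.4],[-0.35,0.005,0.575],[-0.35,0.005,0.575],[-0.26,0,0.64],[-0.17,-0.005,0.7],[-0.17,-0.005,0.7]],"angular":[[0,0,0],[0,0,0],[0,0,0],[0,0,0],[0,0,0],[0,0,0],[0,0,0]],"gripper":[0.26,0.26,0.26,0.26,0.26,0.26,0.26]}'; python3 - <<'E'
from h import *
snap("top","top3")
for r in eyes.pinpoint("top","pepper_mill")[:1]: print(r["p"],at("top",r["centre"],0))
g=rackp(-.15,-.042,.015)-.034*X; e=rackp(-.003,-.042,.015)-.032*X;print(g,e)
to((g,rot(.6)))
E
```

```text
t: 4.4
tool_pos: [0.4397, -0.1073, 0.0162]
tool_rot: [[0.037, 0.999, 0.025], [0.825, -0.045, 0.563], [0.563, 0.0, -0.826]]
ft_force: [-0.7, 0.7, -1.0]
opening: 0.26
finger_force: 0.0
0.54 [0.4142 0.3499 0.    ]
[0.49  0.166 0.015] [0.4969 0.3148 0.015 ]
t 4.5 pos [ 0.4403 -0.1093  0.0158] F [ 0.3138 -0.3795  0.2729] q [-0.8413  0.5552  1.853   0.4336  1.2175 -1.0491]
slide [1.1444 0.1853 0.7828] ang [0.0003 0.0009 0.0002]
```

```bash
python3 -m handwheel '{"slide":[[0.03,0.005,0.02],[0.08,0.013,0.055],[0.13,0.021,0.089],[0.18,0.029,0.123],[0.23,0.037,0.157],[0.28,0.045,0.192],[0.33,0.053,0.226],[0.38,0.062,0.26],[0.43,0.07,0.294],[0.48,0.078,0.328],[0.52,0.084,0.356],[0.55,0.089,0.376]],"angular":[[0,0,0],[0,0,0],[0,0,0],[0,0,0],[0,0,0],[0,0,0],[0,0,0],[0,0,0],[0,0,0],[0,0,0],[0,0,0],[0,0,0]],"gripper":[0.26,0.26,0.26,0.26,0.26,0.26,0.26,0.26,0.26,0.26,0.26,0.26]}'; python3 - <<'E'
from h import *
snap("top","top4")
for c in ("top","scene"):
  if c=="scene": snap(c,"scene4")
  for r in eyes.pinpoint(c,"pepper_mill")[:2]: print(c,r["p"],r["centre"],at(c,r["centre"],0))
g=rackp(-.15,-.042,.015)-.034*X
to((g,rot(.6)))
E
```

```text
t: 6.0
tool_pos: [0.464, 0.0235, 0.0147]
tool_rot: [[0.039, 0.999, 0.026], [0.825, -0.047, 0.563], [0.564, -0.0, -0.826]]
ft_force: [-0.5, -2.0, 2.0]
opening: 0.261
finger_force: 1.3
top 0.91 [304.8, 251.0] [0.4695 0.0538 0.    ]
scene 0.86 [315.6, 269.0] [0.4615 0.0509 0.    ]
t 6.2 pos [0.4637 0.0232 0.0147] F [0.3697 0.6967 0.3109] q [-0.612   0.5077  1.9634  0.5652  1.0941 -0.9382]
slide [0.5949 0.0982 0.4042] ang [-0.0001  0.0002 -0.0004]
```

View pics/top4.png

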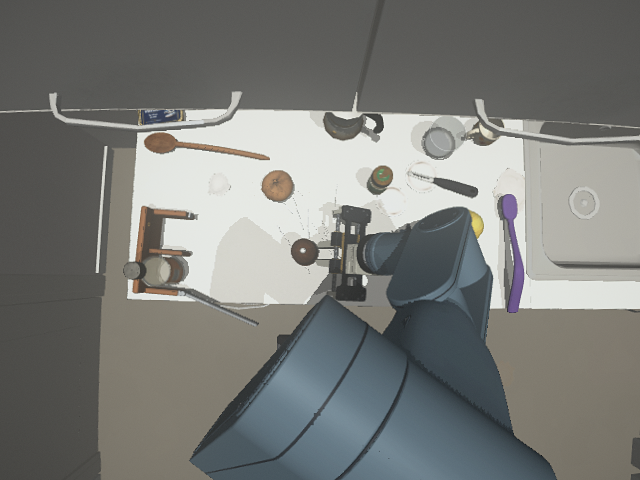

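```bash
python3 - <<'E'
from h import *
print(at("top",[278,186],.036),at("top",[278,202],.036),at("scene",[261,237],.036),at("scene",[262,248],0))
print(at("top",[351,228],.14),at("top",[354,205],.12),at("top",[352,302],.12))
E
```

```text
[0.61   0.1162 0.036 ] [0.5742 0.115  0.036 ] [0.5984 0.125  0.036 ] [0.6007 0.1239 0.    ]
[ 0.5092 -0.0389  0.14  ] [ 0.5582 -0.0457  0.12  ] [ 0.364  -0.0453  0.12  ]
```

```bash
python3 - <<'E'
from h import *
b=np.array([.4634,.016,.0147])
to((b,None),(b+[0,0,.0055],rot(.5)))
E
```

```text
t 6.2 pos [0.4637 0.0232 0.0147] F [0.3697 0.6967 0.3109] q [-0.612   0.5077  1.9634  0.5652  1.0941 -0.9382]
slide [-0.0296  0.0001 -0.0205] ang [0. 0. 0.]
slide [-0.0141  0.0001 -0.0432] ang [-0.0001 -0.0316 -0.0004]
```

```bash
python3 -m handwheel '{"slide":[[-0.03,0,-0.021],[-0.014,0,-0.043],[-0.014,0,-0.043]],"angular":[[0,0,0],[0,-0.032,0],[0,-0.032,0]],"gripper":[0.26,0.26,0.26]}'; python3 - <<'E'
from h import *
g=rackp(-.15,-.042,.020)-.034*X
m=np.array([.4665,.072,.020])
to((m,rot(.5)),(g,rot(.5)))
E
```

```text
t: 6.58
tool_pos: [0.4639, 0.0158, 0.021]
tool_rot: [[0.039, 0.999, 0.023], [0.878, -0.046, 0.477], [0.477, 0.001, -0.879]]
ft_force: [0.7, 1.0, 0.0]
opening: 0.26
finger_force: 0.0
t 6.58 pos [0.4639 0.0158 0.021 ] F [0.7051 0.9881 0.021 ] q [-0.5679  0.4512  1.9677  0.4997  1.0447 -0.8478]
slide [0.2448 0.0003 0.1388] ang [0.0004 0.0007 0.0003]
slide [0.6619 0.0965 0.3656] ang [0.0004 0.0007 0.0003]
```

```bash
python3 -m handwheel '{"slide":[[0.04,0.005,0.022],[0.1,0.014,0.056],[0.16,0.023,0.089],[0.22,0.032,0.122],[0.28,0.041,0.155],[0.34,0.05,0.188],[0.4,0.058,0.221],[0.46,0.067,0.254],[0.52,0.076,0.287],[0.57,0.084,0.315],[0.62,0.091,0.343],[0.65,0.096,0.36]],"angular":[[0,0,0],[0,0,0],[0,0,0],[0,0,0],[0,0,0],[0,0,0],[0,0,0],[0,0,0],[0,0,0],[0,0,0],[0,0,0],[0,0,0]],"gripper":[0.26,0.26,0.26,0.26,0.26,0.26,0.26,0.26,0.26,0.26,0.26,0.26]}'; python3 - <<'E'
from h import *
snap("top","top5")
for c in ("top","scene"):
  if c=="scene": snap(c,"scene5")
  for r in eyes.pinpoint(c,"pepper_mill")[:1]: print(c,r["p"],r["centre"],at(c,r["centre"],0))
print(rackp(-.15,-.042,0))
e=rackp(-.002,-.042,.020)-.033*X
to((e,rot(.5)))
E
```

```text
t: 8.07
tool_pos: [0.4898, 0.1639, 0.0191]
tool_rot: [[0.041, 0.999, 0.022], [0.877, -0.047, 0.477], [0.478, -0.0, -0.878]]
ft_force: [-0.6, -3.4, 2.9]
opening: 0.26
finger_force: 1.8
top 0.58 [243.4, 241.4] [0.4878 0.194  0.    ]
scene 0.78 [257.8, 281.7] [0.4911 0.1875 0.    ]
[0.4916 0.1999 0.    ]
t 8.28 pos [0.4895 0.1635 0.019 ] F [-0.0647  0.1794  0.8739] q [-0.2565  0.4543  1.9709  0.6217  0.9318 -0.6417]
slide [0.6677 0.0017 0.3577] ang [-0.0001  0.0005 -0.0004]
```

View pics/top5.png

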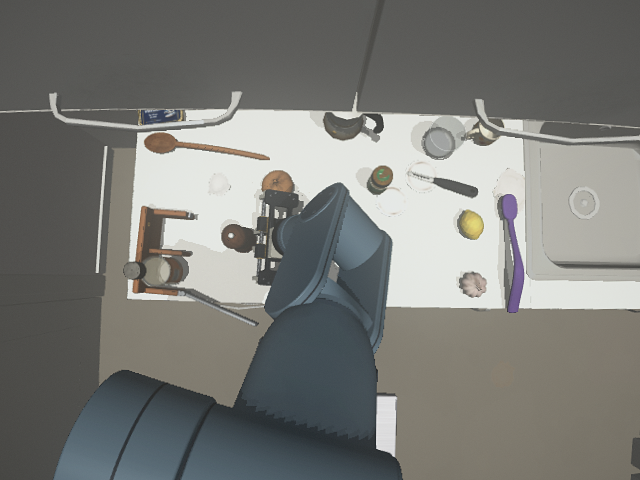

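```bash
python3 -m handwheel '{"slide":[[0.03,0,0.016],[0.08,0,0.043],[0.13,0,0.07],[0.18,0,0.097],[0.23,0,0.124],[0.29,0,0.156],[0.35,0,0.188],[0.41,0.001,0.22],[0.47,0.001,0.252],[0.53,0.001,0.285],[0.57,0.001,0.306],[0.6,0.001,0.322]],"angular":[[0,0,0],[0,0,0],[0,0,0],[0,0,0],[0,0,0],[0,0,0],[0,0,0],[0,0,0],[0,0,0],[0,0,0],[0,0,0],[0,0,0]],"gripper":[0.26,0.26,0.26,0.26,0.26,0.26,0.26,0.26,0.26,0.26,0.26,0.26]}'; python3 - <<'E'
from h import *
im=snap("top","top6");im2=snap("scene","scene6")
for c in ("top","scene"):
  for r in eyes.pinpoint(c,"pepper_mill")[:1]: print(c,r["p"],r["centre"],at(c,r["centre"],0))
  for r in eyes.pinpoint(c,"olive_oil")[:1]: print(c,r["p"],r["centre"],at(c,r["centre"],0))
a=cv2.resize(im[150:330,110:350],None,fx=3,fy=3)[:300*2];b=cv2.resize(im2[200:400,100:340],None,fx=1.2,fy=1.2)
a=cv2.resize(im[160:320,110:330],(440,320));b=cv2.resize(im2[220:380,110:330],(440,320))
a=np.hstack([a[:, :400],b[:, :400]]);cv2.imwrite("pics/m6.png",a[:,:,::-1])
e=rackp(-.002,-.042,.020)-.033*X
to((e,rot(.5)))
E
```

```text
t: 9.78
tool_pos: [0.4963, 0.2998, 0.0199]
tool_rot: [[0.041, 0.999, 0.022], [0.878, -0.047, 0.477], [0.478, -0.0, -0.878]]
ft_force: [-1.2, -0.6, -0.2]
opening: 0.263
finger_force: 0.5
top 0.56 [183.9, 234.2] [0.5008 0.3321 0.    ]
top 0.65 [172.2, 267.6] [0.4236 0.3557 0.    ]
scene 0.72 [200.7, 333.1] [0.4086 0.355  0.    ]
t 10.07 pos [0.4965 0.299  0.02  ] F [-0.2725 -0.4566 -0.1466] q [ 0.0267  0.4795  1.916   0.696   0.838  -0.4254]
slide [ 0.0696 -0.0021  0.0376] ang [ 0.0002  0.0006 -0.0005]
```

View pics/m6.png

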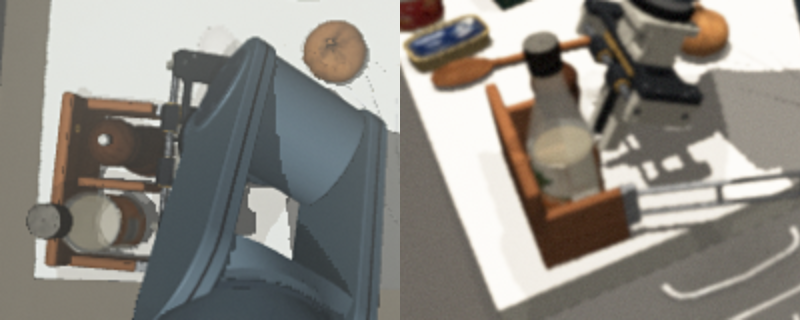

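```bash
python3 -m handwheel '{"slide":[[0.02,0,0.011],[0.05,-0.001,0.027],[0.07,-0.002,0.038],[0.072,-0.002,0.039],[0.03,0,0.016],[-0.05,0,-0.03],[-0.15,0,-0.08],[-0.25,0,-0.14],[-0.25,0,-0.14]],"angular":[[0,0,0],[0,0,0],[0,0,0],[0,0,0],[0,0,0],[0,0,0],[0,0,0],[0,0,0],[0,0,0]],"gripper":[0.26,0.26,0.26,0.26,0.26,0.26,0.26,0.26,0.26]}'; python3 - <<'E'
from h import *
im=snap("top","top7")
for r in eyes.pinpoint("top","pepper_mill")[:1]:
  P=at("top",r["centre"],0);print(r["p"],P,"rack",(P-O)@X,(P-O)@Y)
# bright ball near expected
q=proj("top",rackp(-.002,-.042,.147));print("expected ball",q)
x0,y0=int(q[0])-14,int(q[1])-14
c=im[y0:y0+28,x0:x0+28].astype(int).min(2);print(np.argwhere(c>150)[:, ::-1].mean(0)+[x0,y0],(c>150).sum())
cc=cv2.resize(im[190:310,110:270],None,fx=5,fy=5,interpolation=cv2.INTER_CUBIC);cv2.imwrite("pics/c7.png",cc[:,:,::-1])
s=ctrl.sense();to((np.array(s["tool_pos"])+[0,0,.17],None))
E
```

```text
t: 11.2
tool_pos: [0.4943, 0.2403, 0.0207]
tool_rot: [[0.044, 0.999, 0.024], [0.877, -0.05, 0.477], [0.478, -0.0, -0.878]]
ft_force: [-0.4, 0.7, -0.5]
opening: 0.259
finger_force: 0.0
0.82 [0.4956 0.3482 0.    ] rack -0.0016915064661464092 -0.03919230274610616
expected ball [154.5242 228.3444]
[157.1364 226.4545] 22
t 11.3 pos [0.4939 0.2417 0.0207] F [-0.065  -0.105  -0.8217] q [-0.0919  0.4614  1.9493  0.6707  0.8766 -0.5194]
slide [ 0.4064 -0.0003 -0.7465] ang [0. 0. 0.]
```

View pics/c7.png

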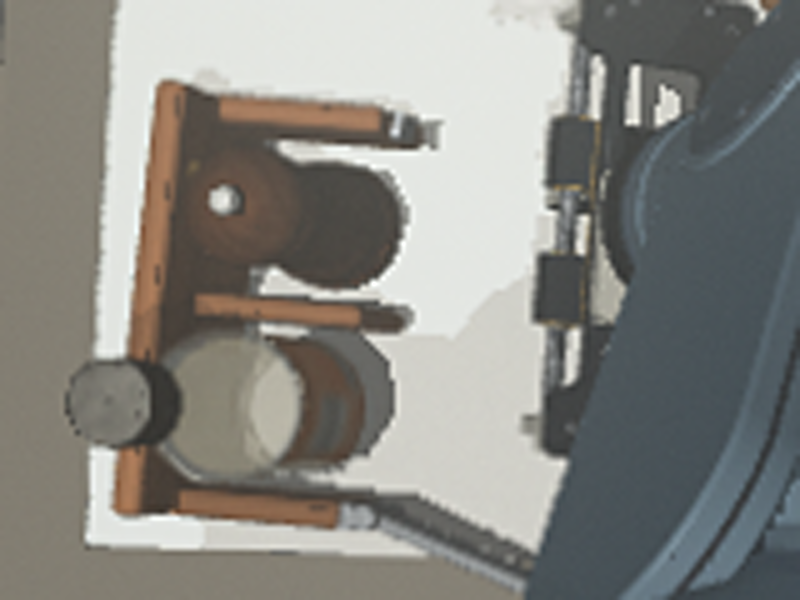

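```bash
python3 -m handwheel '{"slide":[[0.15,0,-0.28],[0.3,0,-0.55],[0.406,0,-0.746],[0.406,-0.2,-0.746],[0.406,-0.5,-0.746],[0.406,-0.8,-0.746],[0.406,-0.98,-0.746],[0.406,-0.98,-0.746],[0.406,-0.98,-0.746]],"angular":[[0,0,0],[0,0,0],[0,0,0],[0,0,0],[0,0,0],[0,0,0],[0,0,0],[0,0,0],[0,0,0]],"gripper":[0,0,0,0,0,0,0,0,0]}'; python3 - <<'E'
from h import *
im=snap("top","top8");im2=snap("scene","scene8")
for c in("top","scene"):
 for l in("gate_hinge","gate_end"):
  for r in eyes.pinpoint(c,l)[:1]: print(c,l,r["p"],at(c,r["centre"],.044))
to(([.295,.243,.022],rot(.5)))
E
```

```text
t: 12.42
tool_pos: [0.2988, 0.2514, 0.191]
tool_rot: [[0.04, 0.999, 0.024], [0.878, -0.047, 0.477], [0.478, 0.002, -0.878]]
ft_force: [0.2, -0.2, 0.7]
opening: 0.008
finger_force: 0.0
top gate_hinge 0.67 [0.3048 0.1521 0.044 ]
top gate_end 0.55 [0.3079 0.1548 0.044 ]
scene gate_hinge 0.87 [0.3765 0.3093 0.044 ]
scene gate_end 0.71 [0.3045 0.1545 0.044 ]
t 12.72 pos [0.2985 0.2511 0.1904] F [-0.3603 -0.5928  0.2259] q [-0.122  -0.1493  2.1646  0.5324  1.2188 -0.2856]
slide [-0.4388 -0.015   0.7199] ang [-0.      0.0006 -0.0005]
```

```bash
python3 -m handwheel '{"slide":[[-0.14,-0.005,0.23],[-0.29,-0.01,0.48],[-0.4,-0.015,0.66],[-0.44,-0.015,0.72],[-0.44,-0.015,0.72]],"angular":[[0,0,0],[0,0,0],[0,0,0],[0,0,0],[0,0,0]],"gripper":[0,0,0,0,0]}'; cat >> h.py <<'E'
H=rackp(-.048,.085,.022)
def gatepath(phis,rs,over=0):
    s=ctrl.sense();p=np.array(s["tool_pos"]);r=np.array(s["tool_rot"])
    for f,q in zip(phis,rs):
        psi=YAW-np.pi/2-f;g=np.array([np.cos(psi),np.sin(psi),0]);n=np.array([-g[1],g[0],0])
        d=.0175*abs(n@r[:,1])+.0066*abs(n@X)+.0035
        P=H+q*g-(d-over)*n;print(round(f,2),P,"slide",r.T@(P-p)/.2)
E
python3 - <<'E'
from h import *
to();print(H)
gatepath(np.linspace(1.8,.9,10),np.linspace(.085,.1,10))
E
```

```text
t: 13.35
tool_pos: [0.294, 0.2428, 0.0211]
tool_rot: [[0.044, 0.999, 0.019], [0.877, -0.048, 0.478], [0.478, -0.004, -0.878]]
ft_force: [-0.3, 0.4, -0.4]
opening: 0.008
finger_force: 0.0
t 13.35 pos [0.294  0.2428 0.0211] F [-0.2653  0.3541 -0.4182] q [-0.1542  0.2178  2.4081  0.7798  0.7418 -0.7509]
[0.3694 0.3076 0.022 ]
1.8 [0.3251 0.2318 0.022 ] slide [-0.0391  0.1578 -0.0273]
1.7 [0.3329 0.2261 0.022 ] slide [-0.0626  0.1983 -0.0402]
1.6 [0.3416 0.2211 0.022 ] slide [-0.0823  0.2431 -0.0512]
1.5 [0.3502 0.2171 0.022 ] slide [-0.098   0.2869 -0.0599]
1.4 [0.3591 0.214  0.022 ] slide [-0.11    0.3321 -0.0667]
1.3 [0.3687 0.2117 0.022 ] slide [-0.1177  0.3802 -0.0711]
1.2 [0.3787 0.2105 0.022 ] slide [-0.1207  0.4306 -0.073 ]
1.1 [0.3891 0.2105 0.022 ] slide [-0.1187  0.4828 -0.0721]
1.0 [0.3998 0.2116 0.022 ] slide [-0.1112  0.536  -0.0683]
0.9 [0.4106 0.2141 0.022 ] slide [-0.0981  0.5893 -0.0614]
```

```bash
python3 -m handwheel '{"slide":[[-0.02,0.08,-0.014],[-0.039,0.158,-0.027],[-0.063,0.198,-0.04],[-0.082,0.243,-0.051],[-0.098,0.287,-0.06],[-0.11,0.332,-0.067],[-0.118,0.38,-0.071],[-0.121,0.431,-0.073],[-0.119,0.483,-0.072],[-0.111,0.536,-0.068],[-0.098,0.589,-0.061],[-0.098,0.589,-0.061]],"angular":[[0,0,0],[0,0,0],[0,0,0],[0,0,0],[0,0,0],[0,0,0],[0,0,0],[0,0,0],[0,0,0],[0,0,0],[0,0,0],[0,0,0]],"gripper":[0,0,0,0,0,0,0,0,0,0,0,0]}'; python3 - <<'E'
from h import *
snap("scene","scene9");snap("top","top9")
for c in("top","scene"):
 for r in eyes.pinpoint(c,"gate_end")[:2]:
   P=at(c,r["centre"],.044);print(c,r["p"],P,np.linalg.norm((P-H)[:2]))
to();gatepath(np.linspace(.8,.08,10),np.linspace(.103,.13,10))
E
```

```text
t: 14.85
tool_pos: [0.4125, 0.2142, 0.0233]
tool_rot: [[0.041, 0.999, 0.024], [0.878, -0.047, 0.477], [0.477, 0.001, -0.879]]
ft_force: [0.1, 0.0, -0.3]
opening: 0.003
finger_force: 0.0
top 0.69 [0.4602 0.1689 0.044 ] 0.1658286434059169
top 0.42 [0.3722 0.3121 0.044 ] 0.005241493342984588
scene 0.8 [0.449  0.1754 0.044 ] 0.1543930033042412
t 15.05 pos [0.411  0.2142 0.0233] F [-0.466   0.5843 -0.1026] q [-0.1803  0.3512  2.1522  0.6892  0.8397 -0.6543]
0.8 [0.4222 0.2169 0.022 ] slide [0.0108 0.0558 0.013 ]
0.72 [0.4319 0.2198 0.022 ] slide [0.0256 0.1035 0.021 ]
0.64 [0.4416 0.2237 0.022 ] slide [0.045  0.1507 0.0316]
0.56 [0.451  0.2288 0.022 ] slide [0.069  0.1966 0.0446]
0.48 [0.4601 0.2349 0.022 ] slide [0.0976 0.2407 0.0602]
0.4 [0.4688 0.242  0.022 ] slide [0.1307 0.2823 0.0782]
0.32 [0.4769 0.2501 0.022 ] slide [0.1681 0.321  0.0985]
0.24 [0.4844 0.2592 0.022 ] slide [0.2095 0.3562 0.121 ]
0.16 [0.4911 0.2692 0.022 ] slide [0.2546 0.3873 0.1455]
0.08 [0.4969 0.28   0.022 ] slide [0.3032 0.4139 0.1719]
```

View pics/scene9.png

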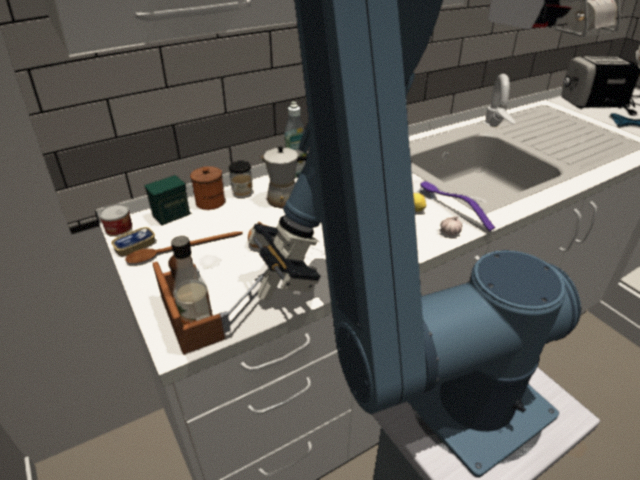

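```bash
python3 -m handwheel '{"slide":[[0.011,0.056,0.013],[0.026,0.104,0.021],[0.045,0.151,0.032],[0.069,0.197,0.045],[0.098,0.241,0.06],[0.131,0.282,0.078],[0.168,0.321,0.099],[0.21,0.356,0.121],[0.255,0.387,0.146],[0.303,0.414,0.172],[0.303,0.414,0.172]],"angular":[[0,0,0],[0,0,0],[0,0,0],[0,0,0],[0,0,0],[0,0,0],[0,0,0],[0,0,0],[0,0,0],[0,0,0],[0,0,0]],"gripper":[0,0,0,0,0,0,0,0,0,0,0]}'; python3 - <<'E'
from h import *
snap("scene","scene10");snap("top","top10")
for c in("top","scene"):
 for r in eyes.pinpoint(c,"gate_end")[:2]:
   P=at(c,r["centre"],.044);print(c,r["p"],P,np.linalg.norm((P-H)[:2]))
to();gatepath([.04,0,0,0],[.13]*4);gatepath([0,0],[.13]*2,.004)
E
```

```text
t: 16.42
tool_pos: [0.4976, 0.2808, 0.0221]
tool_rot: [[0.04, 0.999, 0.023], [0.877, -0.046, 0.477], [0.478, 0.001, -0.878]]
ft_force: [1.1, 0.6, 0.5]
opening: 0.005
finger_force: 0.0
top 0.74 [0.5366 0.2909 0.044 ] 0.1679953840875529
top 0.56 [0.501  0.3366 0.044 ] 0.13477500496882946
scene 0.88 [0.5351 0.2794 0.044 ] 0.1680705647895162
t 16.62 pos [0.4971 0.2799 0.0221] F [-0.3781 -0.3791 -0.6124] q [-0.0124  0.471   1.9242  0.6852  0.8551 -0.4525]
0.04 [0.498  0.2858 0.022 ] slide [0.0259 0.0032 0.0146]
0 [0.4988 0.2916 0.022 ] slide [0.0515 0.0059 0.0285]
0 [0.4988 0.2916 0.022 ] slide [0.0515 0.0059 0.0285]
0 [0.4988 0.2916 0.022 ] slide [0.0515 0.0059 0.0285]
0 [0.499  0.2956 0.022 ] slide [0.0691 0.0058 0.0381]
0 [0.499  0.2956 0.022 ] slide [0.0691 0.0058 0.0381]
```

```bash
python3 -m handwheel '{"slide":[[0.026,0.003,0.015],[0.04,0.004,0.022],[0.051,0.006,0.028],[0.06,0.006,0.033],[0.06,0.006,0.033]],"angular":[[0,0,0],[0,0,0],[0,0,0],[0,0,0],[0,0,0]],"gripper":[0,0,0,0,0]}'
```

```text
t: 17.25
tool_pos: [0.499, 0.2936, 0.0219]
tool_rot: [[0.041, 0.999, 0.022], [0.878, -0.047, 0.477], [0.478, -0.0, -0.879]]
ft_force: [0.1, -0.9, -0.8]
opening: 0.006
finger_force: 0.6
```

```bash
python3 -m handwheel '{"slide":[[0.005,0,0.003],[0.009,0,0.005],[0.013,0,0.007],[0.013,0,0.007]],"angular":[[0,0,0],[0,0,0],[0,0,0],[0,0,0]],"gripper":[0,0,0,0]}'
```

```text
t: 17.75
tool_pos: [0.4992, 0.2944, 0.0213]
tool_rot: [[0.041, 0.999, 0.023], [0.879, -0.047, 0.474], [0.475, 0.001, -0.88]]
ft_force: [-2.3, -13.7, 2.7]
opening: 0.004
finger_force: 5.4
```

```bash
python3 -m handwheel '{"slide":[[0.005,0,0.003],[0.009,0,0.005],[0.009,0,0.005]],"angular":[[0,0,0],[0,0,0],[0,0,0]],"gripper":[0,0,0]}'
```

```text
t: 18.12
tool_pos: [0.4995, 0.2949, 0.0209]
tool_rot: [[0.041, 0.999, 0.023], [0.88, -0.047, 0.472], [0.473, 0.001, -0.881]]
ft_force: [-3.7, -21.4, 2.9]
opening: 0.001
finger_force: 8.8
```

The force rises against the stop, so the gate is at its end. Backing off and checking.

```bash
python3 -m handwheel '{"slide":[[-0.04,0,-0.022],[-0.15,0,-0.08],[-0.35,0,-0.19],[-0.5,0,-0.27],[-0.4,0,-0.45],[-0.3,0,-0.7],[-0.25,0,-0.9],[-0.25,0,-0.9],[-0.25,0,-0.9]],"angular":[[0,0,0],[0,0,0],[0,0,0],[0,0,0],[0,0,0],[0,0,0],[0,0,0],[0,0,0],[0,0,0]],"gripper":[0,0,0,0,0,0,0,0,0]}'; python3 - <<'E'
from h import *
im=snap("top","top11");im2=snap("scene","scene11")
for c in("top","scene"):
 for l,z in (("gate_end",.044),("pepper_mill",0),("olive_oil",0),("onion",.036)):
  for r in eyes.pinpoint(c,l)[:1]:
   P=at(c,r["centre"],z);print(c,l,r["p"],P,"rack",(P-O)@X,(P-O)@Y)
a=cv2.resize(im[150:330,110:310],(500,450));b=cv2.resize(im2[200:380,100:220],(300,450))
cv2.imwrite("pics/m11.png",np.hstack([a,b])[:,:,::-1])
E
```

```text
t: 19.25
tool_pos: [0.4926, 0.1691, 0.1557]
tool_rot: [[0.042, 0.999, 0.022], [0.877, -0.047, 0.478], [0.478, -0.001, -0.878]]
ft_force: [-0.2, 0.4, -1.3]
opening: 0.003
finger_force: 0.0
top gate_end 0.85 [0.5384 0.2993 0.044 ] rack -0.04861904327935844 -0.0841762224837689
top pepper_mill 0.6 [0.5026 0.3446 0.    ] rack -0.004998490609341382 -0.046353502901569095
top olive_oil 0.93 [0.4158 0.3568 0.    ] rack 0.003188657397649491 0.04085992439495138
top onion 0.44 [0.61   0.1177 0.036 ] rack -0.22671764192293123 -0.16403249087674004
scene gate_end 0.93 [0.5339 0.2974 0.044 ] rack -0.05068618465745925 -0.07980999443323436
scene olive_oil 0.69 [0.4153 0.3567 0.    ] rack 0.0031122556281283436 0.041416127362213055
scene onion 0.85 [0.5665 0.1397 0.036 ] rack -0.20670585911281894 -0.11962764476430005
```

View pics/m11.png

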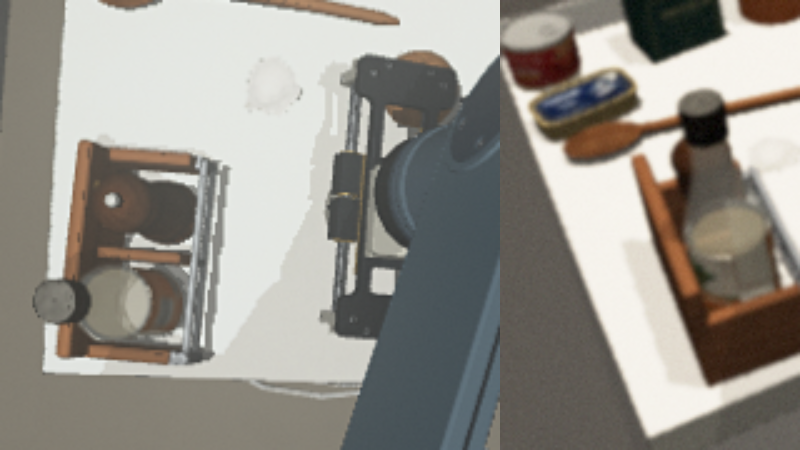

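The gate lies straight across both bays (free end at rack x ≈ -49 mm, y ≈ -84 mm). The mill stands upright inside the far bay with the ball at crop pixel (112,200), and the oil bottle and onion haven't moved. The gripper touches nothing.

```bash
python3 -c "
from bench import job;print(job.finish_job())"
```

```text
the job is handed in; nothing more can be done
None
```

The pepper mill was slid upright into the empty bay, the gate was pushed shut against its stop, and the job was handed in at about 19 s; the oil bottle and onion had not moved, and I did not re-measure the jar, lemon and garlic at the end.

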